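# Raise the check plates and show the label of the live one

### The arm

A 6-joint arm with a two-finger parallel gripper is mounted at the origin on the work surface. World frame = base frame: x ahead of the robot, y to its left, z up, the work surface at z = 0. Lengths are in m, angles in degrees, forces in N, time in s.
With the tool pointing down it reaches from about 0.4 to 0.825 m from the base axis. Payload 7 kg.
Tool frame: the origin (TCP) lies on the mounting face of the last link; the fingertips stand 178 mm ahead of it and the grasp point (between the pads) lies 159 mm ahead of it; z points along the fingers, y is the direction in which the jaws open and shut (so a half turn about z gives the same grasp; the last joint's range is limited). The gripper opens to 88 mm and grips with 3 to 60 N. Pads are 19 mm wide; open, the fingers measure 130 mm over their backs; the gripper's body (78 mm by 193 mm) begins 47 mm behind the grasp point.
Start: joints at [83.142, 20.546, 0.682, 0, -70.136, -16.507], TCP at [0.268, 0.62, 0.405] pointing down, gripper open.
Joint ranges: [-176.03, 176.03], [-82.01, 121.73], [-58.28, 71.71], [-173.87, 95.51], [-174.79, -0.11], [-173.66, 173.66]. Speed limits (degrees/s): [136.94, 136.94, 172.46, 180, 180, 180].

### API

Orientations are given as [roll, pitch, yaw] about the fixed x, y, z axes, in that order (R = Rz(yaw) Ry(pitch) Rx(roll)).
In Python, from plant import r gives the robot as it stands. The module is installed in compiled form; this text tells all that it offers.
- The arm moves only by the tool carry_out, never from a script. Its argument "plan" is a list of rows, each a list of 3 entries, a list of its own where there are three numbers: the shift along the tool's x, y, z in m, then the turn, a rotation vector about the tool's x, y, z in degrees, then the closure in counts, from 0 (fully open) to 255 (shut). In form: [[[x, y, z], [ax, ay, az], hand], ...]. A call has 1 to 12 rows; each row shifts and turns the commanded pose from where the row before left it, along the tool's axes as they then stand; what a row does not reach is not made up. A row lasts 1/12 s, in which the tool goes at most 41.7 mm and 7.16 degrees, less where a joint would pass 70% of its speed; a pose out of reach is approached as far as the arm can. A call is refused whole if a number of a shift passes 0.0417 or a number of a turn 7.16, either way. A call with a gripper value outside its range is refused whole. The fingers move at their own pace and stop on an object; "grip_force" is the grip in N (left out, the last holds). Time passes only in rows, so rows that do not move let the fingers close. It gives the time, the measured TCP pose, the force and the opening at its end, in the units of the state.
- r.get_state(): the state, without advancing time (a new reading comes with each control period).
- r.capture(name): name is "scene" or "side" or "wrist"; returns the picture (400x640x3 uint8, red, green, blue); there is no depth.
- r.get_calibration(name): a dict with "K" (3x3 intrinsics, pixels), "rvec" (rotation vector, rad) and "tvec" (3), from world to camera coordinates, as OpenCV has them. Camera axes: x right, y down, z forward; pixel columns grow to the right and rows downward; lengths in m; the calibration is good to about 2 mm. A picture is of the moment at which its call begins: read the wrist's pose just before it. get_calibration takes no time and is no camera call; for the wrist camera it gives the pose at the moment of the call.
- r.close_job(): hands the job in, once; it reports no verdict.
The state is a dict: "time_s": time; "joints": joint angles; "qd": joint speeds; "joint_torque": joint torques, N m; "tcp_pos": TCP position; "eef_rot": TCP orientation; "contact_force": force on the tool from outside, world axes, zero at the start; "moment": the same for the moment, N m; "gripper_width": finger opening in m.
Only numpy, scipy, OpenCV 4.12 (cv2) and the standard library are available. Lean on these libraries where they do the work, as an engineer would, in place of code of your own. Each camera call takes 0.05 s, during which the arm holds its last target. There are 200 camera calls.

### The job

Turn the handwheel of the plate lift clockwise by its handle, one full turn to the stop, so that the glass plates rise out of the well. One plate stands with its frosted end up (a small notch is cut out of one corner of that end; as you look at the label with the frosted end up, the notch is at the upper right): take it by the two long edges of the frosted end, fingers off the label, draw it out and tip it so that its label looks more up than sideways. Finish holding it like that, still and clear of everything, its middle at least 25 cm above the bench; leave the wheel turned, the other two plates in their pockets and everything else where it is.

Things in the scene. Friction and masses are not known exactly. Their poses are not given: they have to be found in the camera images.
- loader: Plate lift, fixed to the bench at any heading: an off-white box 170 mm (its x) by 310 mm (its y), flat deck 100 mm above the bench. Origin: centre of its underside; z up. In the deck at y = +75 mm opens the well, 122 (x) by 52 (y) mm, with the magazine of glass plates; at y = -75 mm the handwheel stands on the deck.
- well (a point): middle of the well's mouth, at deck height. In the well an aluminium magazine has three pockets, 34 mm apart along the lift's x, 34 mm deep, 1 mm of play: each holds a plate upright, widths along the lift's y. Down, the plates stand just 5 mm above the deck; raised, the magazine's top is 7 mm above the deck and the plates stand 46 mm out of it, tops 153 mm above the bench.
- wheel_axis (a point): point on the handwheel's upright axis, at deck height (100 mm above the bench). The black disc handwheel is 124 mm across, its upper side about 127 mm above the bench (hub 132 mm).
- handwheel (a joint): turn of the handwheel in rad: 0 at the start (magazine down), growing clockwise as seen from above, to a stop at 6.28 (one full turn, magazine 48 mm higher). It turns easily (about 2 N at the handle) and stays where it is left, and the magazine with it.
- handle_grip (a point): the place to take the handwheel's handle, 165 mm above the bench. The upright black handle is about 20 mm thick and 56 mm tall (129 to 185 mm above the bench), stands 48 mm from the wheel's axis, and spins freely on its own pin, so that a hand need not turn as it goes round.
- plate: the plate with its frosted end up, in any of the three pockets: glass, 80 mm long (its z), 26 wide (y), 5 thick (x), about 27 g. Origin: centre of the clear end it stands on; z runs up to the frosted end. Its last 26 mm (z = 54 to 80) are frosted, with a 6 x 6 mm square notch in the corner on the +y side and the label on the +x face.
- plate_center (a point): middle of that plate (z = 40 mm of it)
- plate_label: the label on that plate: paper with bars, 19 x 16 mm, 0.6 mm thick. Origin: its centre, at z = 63 mm of the plate; x points out of the label. Looking at it with the frosted end up, the notch is at the upper right.
- spare_a: a plate of the same make that stands the other way up, frosted end and notch down in its pocket: it shows a clear end with two square corners. Origin: centre of the short end it stands on, z up along it
- spare_b: another such plate, frosted end down; origin likewise
- cup: small clear capped sample cup standing on the deck of the lift, 24 mm across, 26 mm tall; origin: centre of its underside
- tube_rack: white tube rack with capped tubes, 75 x 160 mm, 96 mm tall over the caps; origin: centre of its underside
- reagent: amber bottle, 64 mm across, 150 mm tall; origin: centre of its underside
- wash: white plastic bottle, 56 mm across, 120 mm tall; origin: centre of its underside
- pipette: grey and white hand pipette lying on the bench, about 255 mm long, 30 mm high; origin on the bench under its middle
- glove_box: cardboard glove box, 120 x 240 mm, 65 mm high; origin: centre of its underside
- beaker: empty glass beaker, 70 mm across, 85 mm tall; origin: centre of its underside

How it is judged (in metres and radians):
On the way, in this order (a step that is already met when the one before it is completed fails the run):
1. the handwheel is turned one full turn, to within about 20 degrees of its stop, raising the plates (value of joint handwheel above 5.95 rad), for 0.2 s.
2. the plate with the frosted end up is drawn right out of its pocket in the fingers (contact force between the fingers and plate above 0.3 N and contact force between plate and loader below 0.05 N and z of plate in the frame of loader above 0.115 m), for 0.1 s.
At the end, for the whole second after the job is handed in: The fingers hold the check plate at its frosted end, off the label, touching nothing else, its middle over 0.25 m up, label within 51 degrees of straight up, still; the handwheel has stayed turned (over 5.9 rad) and the other two plates stand in their pockets (contact force between the fingers and plate above 0.3 N and contact force between plate and loader below 0.05 N and height (world z) of plate_center above 0.25 m and angle between plate's own x axis and vertical below 0.9 rad and z of the grasp point in the frame of plate above 0.048 m and contact force between the fingers and plate_label below 0.1 N and linear speed of plate below 0.05 m/s and angular speed of plate below 0.3 rad/s and value of joint handwheel above 5.9 rad and z of each of spare_a, spare_b in the frame of loader below 0.085 m and angle between each of spare_a, spare_b's own z axis and vertical below 0.2 rad); the arm keeps its last pose, push and grip.
It fails at once if a bystander was pushed more than 30 mm or knocked over (distance of any of cup, tube_rack, reagent, wash, pipette, glove_box, beaker from where it was at the start of the episode above 0.03 m or angle between any of cup, tube_rack, reagent, wash, pipette, glove_box, beaker's own z axis and vertical above 0.5 rad).
It fails at once if one of the other two plates was pulled out of its pocket (z of any of spare_a, spare_b in the frame of loader above 0.095 m).
It also fails if it takes over 61 s, if anything falls off the work surface, if the arm or the gripper's body presses on something with over 40 N, if the wrist force passes 120 N, or if a joint passes its speed limit or range.

## Working session

There is one attempt and no reset: what is moved stays moved. The work goes in short steps, Python scripts to look and compute and a tool call to move; the robot and the scene stay as the last step left them, time stands still between calls to the robot, and variables do not carry over. Pictures are saved under pics/ and viewed, about 8 in all and at most 12, crops included, and the job is handed in when it is done.

Besides the shell and the picture viewer there is one more tool, called after "Call:" as name(argument=value, ...) on one line, values as JSON. carry_out: Moves the arm, as the interface text tells. Its arguments: {"type":"object","properties":{"plan":{"type":"array","items":{"type":"array"}},"grip_force":{"type":"number"}},"required":["plan"]}

```bash
mkdir -p pics; python3 - <<'E'
from plant import r
import cv2,numpy as np
for n in("scene","side"):
    c=r.get_calibration(n);print(n,c);cv2.imwrite(f"pics/{n}0.png",cv2.cvtColor(r.capture(n),cv2.COLOR_RGB2BGR))
a=cv2.imread("pics/scene0.png");
print(r.get_state())
c=r.get_calibration("wrist");print(c);cv2.imwrite("pics/wrist0.png",cv2.cvtColor(r.capture("wrist"),cv2.COLOR_RGB2BGR))
E
```

```text
scene {'K': array([[368.87039618,   0.        , 318.24458378],
       [  0.        , 368.87039618, 203.20410354],
       [  0.        ,   0.        ,   1.        ]]), 'rvec': array([ 2.06016606,  0.62040551, -0.34404953]), 'tvec': array([-0.47580132, -0.04020036,  1.33168679])}
side {'K': array([[398.98615543,   0.        , 315.91310041],
       [  0.        , 398.98615543, 207.38974389],
       [  0.        ,   0.        ,   1.        ]]), 'rvec': array([ 2.27479946, -0.06543474,  0.01448611]), 'tvec': array([-0.51750136,  0.1613916 ,  1.45650542])}
{'time_s': 0.1, 'joints': array([ 8.31414611e+01,  2.05875161e+01,  6.38370072e-01, -1.68641060e-02,
       -7.01337655e+01, -1.65072421e+01]), 'qd': array([ 0.01021456,  0.03865924,  0.20119   ,  0.07151112, -0.00110827,
       -0.00609296]), 'joint_torque': array([-3.65110136e-04, -5.84164202e+01,  2.93751383e+01,  7.01557830e+00,
        1.02283160e-02, -4.88331773e-05]), 'tcp_pos': array([0.26763847, 0.61949081, 0.40381186]), 'eef_rot': array([ 1.79916001e+02, -8.35959351e-03, -2.33715172e+01]), 'contact_force': array([ 0.47177307, -0.09444358, -0.26120197]), 'moment': array([-0.0271031 , -0.04262797,  0.02110421]), 'gripper_width': 0.0875411947319793}
{'K': array([[306.46542432,   0.        , 321.91403161],
       [  0.        , 306.46542432, 204.15714185],
       [  0.        ,   0.        ,   1.        ]]), 'rvec': array([-1.64159341,  2.49544545,  0.31185997]), 'tvec': array([ 0.6748648 , -0.03148027,  0.38858777])}
```

View pics/scene0.png

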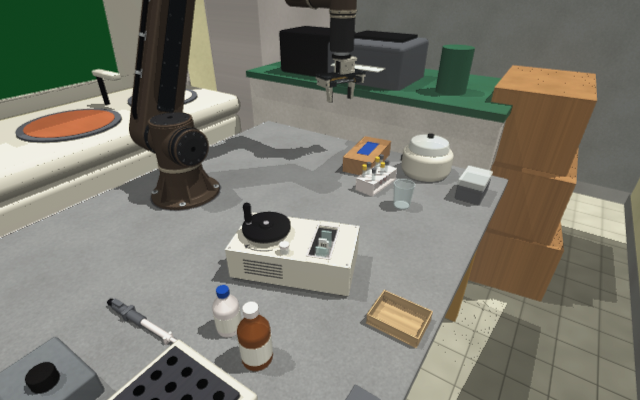

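View pics/wrist0.png

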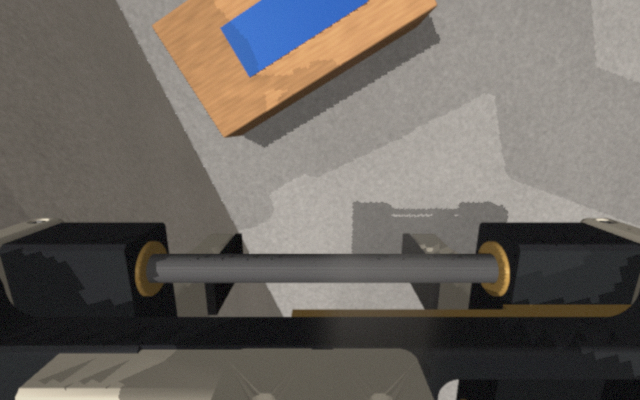

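Scene: lift in the middle, wheel near (267,228), handle at (247,212), well near (325,242), cup at (284,248). The wrist camera sees only the glove box and the fingers. I'll zoom in on both fixed views.

```bash
python3 - <<'E'
import cv2,numpy as np
a=cv2.imread("pics/scene0.png")[190:300,215:375];a=cv2.resize(a,None,fx=5,fy=5,interpolation=cv2.INTER_CUBIC)
cv2.imwrite("pics/sc_crop.png",a)
E
```

```text
(no output)
```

View pics/sc_crop.png

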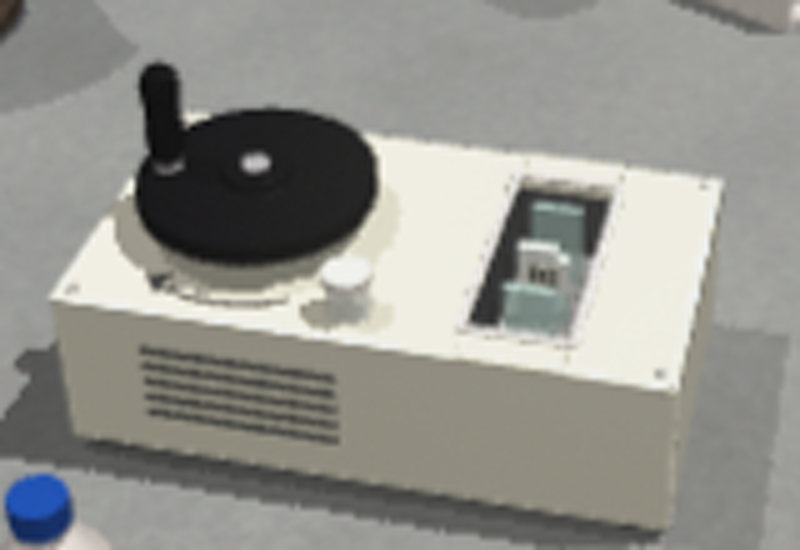

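View pics/side0.png

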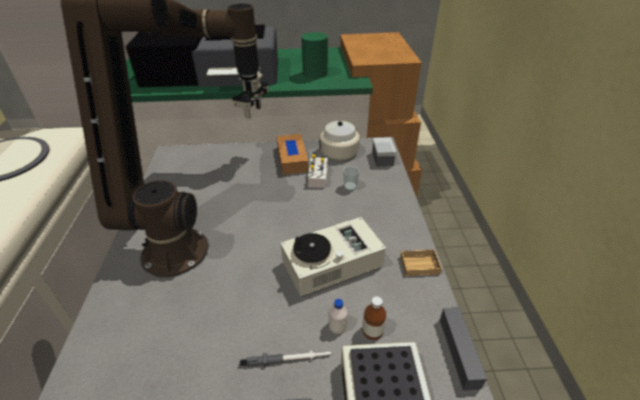

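Crop: the frosted plate stands in the middle pocket, label facing the scene camera (the lift's +x side) and notch at the right. The side view confirms the layout. Next I'll fit the lift pose.

```bash
cat > h.py <<'E'
from plant import r
import cv2,numpy as np
from scipy.optimize import least_squares
from scipy.spatial.transform import Rotation as R
def proj(n,P,c=None):
    c=c or r.get_calibration(n)
    return cv2.projectPoints(np.array(P,float).reshape(-1,1,3),c["rvec"],c["tvec"],c["K"],None)[0][:,0]
def back(n,uv,z,c=None):
    c=c or r.get_calibration(n);M=R.from_rotvec(c["rvec"]).as_matrix()
    d=M.T@np.linalg.solve(c["K"],[uv[0],uv[1],1]);o=-M.T@c["tvec"];return o+d*(z-o[2])/d[2]
def l2w(p,P):
    P=np.array(P,float).reshape(-1,3);a=p[2];return P@np.array([[np.cos(a),np.sin(a),0],[-np.sin(a),np.cos(a),0],[0,0,1]])+[p[0],p[1],0]
E
python3 - <<'E'
from h import *
cr=lambda x,y:(215+(x+.5)/5-.5,190+(y+.5)/5-.5)
L=[[.085,-.155,.1],[.085,.155,.1],[-.085,.155,.1],[.085,.155,0],[.085,-.155,0],[.061,.049,.1],[-.061,.101,.1],[0,-.075,.132]]
U=np.array([cr(*q) for q in[(52,300),(675,388),(722,180),(665,530),(75,437),(462,330),(618,187),(257,160)]])
s=least_squares(lambda p:(proj("scene",l2w(p,L))-U).ravel(),[.6,0,0.5])
for a0 in(1,2,3,-1,-2):
    t=least_squares(lambda p:(proj("scene",l2w(p,L))-U).ravel(),[.6,0,a0]); s=t if t.cost<s.cost else s
p=s.x;print(p,np.degrees(p[2]),s.fun.reshape(-1,2).round(1).tolist());np.save("p.npy",p)
print("axis",l2w(p,[0,-.075,.1]),"well",l2w(p,[0,.075,.1]))
h=back("scene",cr(160,72),.183);ax=l2w(p,[0,-.075,0])[0];print("handle",h,h-ax,np.hypot(*(h-ax)[:2]),np.degrees(np.arctan2(*(h-ax)[1::-1])))
h=back("scene",cr(167,165),.129);print("handle foot",h,np.hypot(*(h-ax)[:2]),np.degrees(np.arctan2(*(h-ax)[1::-1])))
print("side check",proj("side",l2w(p,L+[[0,.075,.1]])).round(0).tolist())
print("cup",back("scene",cr(348,268),.126), "wash",back("scene",cr(38,490),.12),"reagent",back("scene",(251,309),.15))
E
```

```text
[ 0.56343953 -0.09775271 -1.20625691] -69.1134300531076 [[-0.6, -1.5], [0.1, -0.4], [0.2, -0.8], [0.3, 2.1], [0.0, 1.2], [0.5, -1.9], [-0.5, 0.3], [-0.0, 0.4]]
axis [[ 0.49336792 -0.12449164  0.1       ]] well [[ 0.63351113 -0.07101378  0.1       ]]
handle [ 0.45268742 -0.14483292  0.183     ] [-0.0406805  -0.02034128  0.183     ] 0.04548264154703782 -153.4337834326447
handle foot [ 0.45360406 -0.14877851  0.129     ] 0.04659417534492131 -148.58435222435548
side check [[297.0, 278.0], [384.0, 247.0], [359.0, 216.0], [381.0, 267.0], [298.0, 298.0], [352.0, 252.0], [349.0, 225.0], [310.0, 245.0], [350.0, 238.0]]
cup [ 0.58084655 -0.16155386  0.126     ] wash [ 0.5598542 -0.3429921  0.12     ] reagent [ 0.6692995  -0.37133325  0.15      ]
```

Fit is good: the predicted well in the side view is (350,238), which matches the image. A small helper will turn world goals into tool rows.

```bash
cat >> h.py <<'E'
from scipy.spatial.transform import Slerp
def pose():
    s=r.get_state();return np.array(s["tcp_pos"]),R.from_euler("xyz",s["eef_rot"],degrees=True)
def rows(p0,R0,path,hand):
    out=[]
    for p,Q in path:
        out.append([R0.inv().apply(p-p0).round(4).tolist(),(R0.inv()*Q).as_rotvec(degrees=True).round(2).tolist(),hand])
        p0=p0+R0.apply(out[-1][0]);R0=R0*R.from_rotvec(out[-1][1],degrees=True)
    print(str(out).replace(" ",""));return p0,R0
def line(p0,R0,p1,R1,n):
    S=Slerp([0,1],R.concatenate([R0,R1]));return [(p0+(np.array(p1)-p0)*t,S(t)) for t in np.arange(1,n+1)/n]
E
python3 - <<'E'
from h import *
p,Q=pose()
A=R.from_euler("xyz",[180,0,-91],degrees=True);B=R.from_euler("xyz",[180,0,-159.1],degrees=True)
a=rows(p,Q,line(p,Q,[.50,.28,.405],A,12),0)
rows(*a,line(*a,[.451,-.148,.405],B,12),0)
E
```

```text
[[[0.029,0.0183,-0.0001],[0.0,-0.0,5.64],0],[[0.0307,0.0153,-0.0],[0.01,-0.01,5.63],0],[[0.032,0.0123,-0.0001],[0.0,-0.0,5.64],0],[[0.033,0.0091,-0.0001],[0.01,-0.01,5.63],0],[[0.0338,0.0058,-0.0],[0.0,-0.0,5.64],0],[[0.0342,0.0024,-0.0001],[0.01,-0.01,5.63],0],[[0.0343,-0.001,-0.0001],[0.01,0.0,5.64],0],[[0.034,-0.0043,-0.0001],[0.0,-0.0,5.64],0],[[0.0334,-0.0076,-0.0001],[0.0,-0.01,5.63],0],[[0.0326,-0.0109,-0.0001],[0.01,-0.0,5.64],0],[[0.0313,-0.014,-0.0001],[0.01,-0.01,5.63],0],[[0.0297,-0.017,-0.0],[0.0,0.0,5.64],0]]
[[[0.0357,0.0035,-0.0],[0.0,0.0,5.67],0],[[0.0359,-0.0001,-0.0],[0.0,0.0,5.68],0],[[0.0357,-0.0037,-0.0],[0.0,0.0,5.67],0],[[0.0352,-0.0071,-0.0],[0.0,0.0,5.68],0],[[0.0343,-0.0106,-0.0],[0.0,0.0,5.67],0],[[0.0331,-0.014,-0.0],[0.0,0.0,5.68],0],[[0.0316,-0.0171,-0.0],[0.0,0.0,5.67],0],[[0.0297,-0.0202,-0.0],[0.0,0.0,5.68],0],[[0.0275,-0.023,-0.0],[0.0,0.0,5.67],0],[[0.0252,-0.0256,-0.0],[0.0,0.0,5.68],0],[[0.0225,-0.028,-0.0],[0.0,-0.0,5.67],0],[[0.0196,-0.0301,-0.0001],[0.0,-0.0,5.68],0]]
```

Call:
carry_out(plan=[[[0.029, 0.018, 0], [0, 0, 5.64], 0], [[0.031, 0.015, 0], [0, 0, 5.64], 0], [[0.032, 0.012, 0], [0, 0, 5.64], 0], [[0.033, 0.009, 0], [0, 0, 5.64], 0], [[0.034, 0.006, 0], [0, 0, 5.64], 0], [[0.034, 0.002, 0], [0, 0, 5.64], 0], [[0.034, -0.001, 0], [0, 0, 5.64], 0], [[0.034, -0.004, 0], [0, 0, 5.64], 0], [[0.033, -0.008, 0], [0, 0, 5.64], 0], [[0.033, -0.011, 0], [0, 0, 5.64], 0], [[0.031, -0.014, 0], [0, 0, 5.64], 0], [[0.03, -0.017, 0], [0, 0, 5.64], 0]])

```text
time_s: 1.15
tcp_pos: [0.5015, 0.2796, 0.4046]
eef_rot: [180.0, 0.0, -91.3]
contact_force: [0.4, 0.3, 1.0]
gripper_width: 0.0875
```

Call:
carry_out(plan=[[[0.036, 0.003, 0], [0, 0, 5.67], 0], [[0.036, 0, 0], [0, 0, 5.67], 0], [[0.036, -0.004, 0], [0, 0, 5.67], 0], [[0.035, -0.007, 0], [0, 0, 5.67], 0], [[0.034, -0.011, 0], [0, 0, 5.67], 0], [[0.033, -0.014, 0], [0, 0, 5.67], 0], [[0.032, -0.017, 0], [0, 0, 5.67], 0], [[0.03, -0.02, 0], [0, 0, 5.67], 0], [[0.028, -0.023, 0], [0, 0, 5.67], 0], [[0.025, -0.026, 0], [0, 0, 5.67], 0], [[0.023, -0.028, 0], [0, 0, 5.67], 0], [[0.02, -0.03, 0], [0, 0, 5.67], 0]])

```text
time_s: 2.15
tcp_pos: [0.4506, -0.1501, 0.4048]
eef_rot: [180.0, 0.0, -159.3]
contact_force: [0.4, -0.2, -0.7]
gripper_width: 0.0877
```

```bash
python3 - <<'E'
from h import *
s=r.get_state();print(s["time_s"],s["tcp_pos"],s["eef_rot"],s["joints"])
c=r.get_calibration("wrist");im=r.capture("wrist");cv2.imwrite("pics/w1.png",cv2.cvtColor(im,cv2.COLOR_RGB2BGR))
print(proj("wrist",[[.451,-.148,.185],[.451,-.148,.129],[.4934,-.1245,.132],[.6335,-.071,.1]],c))
M=R.from_rotvec(c["rvec"]);o=-M.inv().apply(c["tvec"]);print("cam",o, M.inv().apply([0,0,1]))
E
```

```text
2.15 [ 0.45061562 -0.15010838  0.40479649] [ 1.79999545e+02  2.37702306e-02 -1.59349382e+02] [ 5.39047477e+00  1.34089559e+00 -2.35976933e+01 -7.38496984e-03
 -6.50385988e+01 -7.47367416e+01]
[[322.37016376 228.02391449]
 [322.3273046  206.93119418]
 [330.1521582  259.80655186]
 [328.97595176 371.8530706 ]]
cam [ 0.38734048 -0.17223333  0.38416891] [ 0.23332718  0.08739764 -0.96846274]
```

View pics/w1.png

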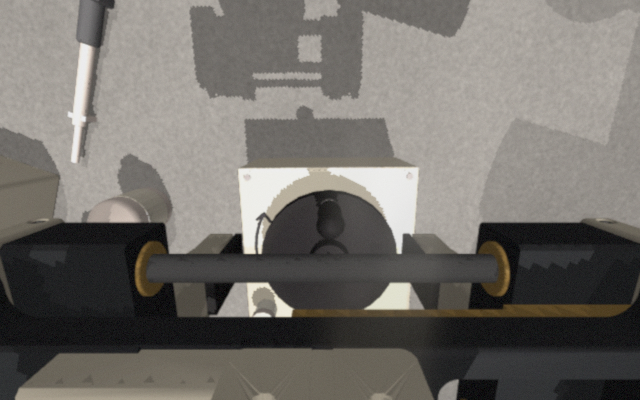

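Wrist view: handle top about (331,224), foot about (330,203), deck corners (241,169) and (415,167). The handle is a few mm off the first estimate, so I'll refine it.

```bash
python3 - <<'E'
from h import *
c=r.get_calibration("wrist");p=np.load("p.npy");ax=l2w(p,[0,-.075,.1])[0]
print("pred deck corners",proj("wrist",l2w(p,[[-.085,-.155,.1],[.085,-.155,.1]]),c).round(1).tolist())
im=cv2.imread("pics/w1.png");g=cv2.cvtColor(im,cv2.COLOR_BGR2GRAY)
a=g[185:255,300:362];print(a[::5,::3])
for uv,z in(((331,224),.183),((330,203),.131)):
    h=back("wrist",uv,z,c);d=h-ax;print(h.round(4),np.hypot(*d[:2]).round(4),np.degrees(np.arctan2(d[1],d[0])))
# wheel disc: left/right extremes
m=(g<75).astype(np.uint8)[190:240,255:405]
for y in(20,30,40):
    w=np.where(m[y])[0];l,q=255+w.min(),255+w.max();print(y+190,l,q,(l+q)/2)
    print(back("wrist",((l+q)/2,y+190),.127,c))
E
```

```text
pred deck corners [[424.8, 167.2], [241.8, 169.5]]
[[176 179 175 175 176 177 179 176 178 177 175 174 174 175 176 174 175 172
  174 176 181]
 [176 178 175 175 175 162 151 142 101  80  72 107 141 147 159 171 171 175
  172 174 174]
 [152  88  35  33  44  25  30  29  31  39  43  47  52  75  72  76  71  62
   84 146 171]
 [ 54  56  55  57  56  42  30  32  60  71  68  71  51  75  76  74  79  75
   78  78  72]
 [ 55  57  53  57  58  51  28  29  28  38  39  43  45  69  76  74  75  78
   80  82  81]
 [ 56  55  55  52  55  55  33  27  32  35  35  42  45  54  75  76  78  78
   79  77  78]
 [ 49  54  55  54  53  56  31  22  29  32  36  46  48  50  68  75  73  79
   80  80  76]
 [ 52  54  53  53  56  57  25  31  35  46  50  48  49  50  53  72  73  78
   79  78  80]
 [ 56  55  53  57  56  52  23  33  39  49  55  56  54  53  49  67  74  75
   77  79  78]
 [ 52  55  51  52  53  52  28  34  48  52  58  59  58  54  49  73  76  74
   78  75  75]
 [ 53  52  52  51  55  61  52  37  38  40  43  45  56  56  65  67  72  74
   74  75  73]
 [ 55  51  51  53  51  57  50  45  32  28  34  38  56  66  70  71  71  73
   75  72  73]
 [ 51  49  55  53  53  28  27  30  41  47  51  51  43  41  47  67  71  72
   69  74  71]
 [ 49  51  51  56  23  30  49  55  56  61  60  62  67  66  51  45  66  70
   75  72  70]]
[ 0.4456 -0.1475  0.183 ] 0.053 -154.28678261068134
[ 0.4437 -0.1476  0.131 ] 0.0548 -155.05405842651533
210 281 376 328.5
[ 0.45094437 -0.14616921  0.127     ]
220 269 383 326.0
[ 0.46022463 -0.14504459  0.127     ]
230 268 374 321.0
[ 0.47042685 -0.14597655  0.127     ]
```

```bash
python3 - <<'E'
from h import *
c=r.get_calibration("wrist");p=np.load("p.npy");print(c)
im=cv2.imread("pics/w1.png");g=cv2.cvtColor(im,cv2.COLOR_BGR2GRAY).astype(int)
for y in(166,169,172,180,190,200,210,220,230):
    w=np.where(g[y,225:435]>215)[0]; print(y,(225+w.min(),225+w.max()) if len(w) else None)
print(g[150:180:2,290],g[150:180:2,380]); print(g[185,232:248],g[185,405:430])
print("edges pred",proj("wrist",l2w(p,[[-.085,-.13,.1],[.085,-.13,.1],[-.085,-.11,.1],[.085,-.11,.1]]),c).round(1).tolist())
E
```

```text
{'K': array([[306.46542432,   0.        , 321.91403161],
       [  0.        , 306.46542432, 204.15714185],
       [  0.        ,   0.        ,   1.        ]]), 'rvec': array([-1.70651885, -2.44543567, -0.30606432]), 'tvec': array([ 0.29861176, -0.38752279,  0.29701835])}
166 None
169 (np.int64(239), np.int64(417))
172 (np.int64(239), np.int64(417))
180 (np.int64(239), np.int64(417))
190 (np.int64(240), np.int64(416))
200 (np.int64(241), np.int64(415))
210 (np.int64(242), np.int64(415))
220 (np.int64(242), np.int64(414))
230 (np.int64(243), np.int64(413))
[109 108 102 106 109 112 112 114 118 226 238 237 237 238 237] [114 114 112 116 115 117 117 118 131 230 237 236 236 234 236]
[164 165 163 163 161 165 161 208 233 237 237 237 236 237 236 237] [234 232 234 233 234 231 232 233 232 232 232 228 200 170 168 172 174 173
 173 170 167 168 170 171 170]
edges pred [[423.0, 193.6], [243.8, 195.7], [421.5, 213.8], [245.4, 215.9]]
```

```bash
python3 - <<'E'
from h import *
cr=lambda x,y:(215+(x+.5)/5-.5,190+(y+.5)/5-.5)
L=[[.085,-.155,.1],[.085,.155,.1],[-.085,.155,.1],[.085,.155,0],[.085,-.155,0],[.061,.049,.1],[-.061,.101,.1],[0,-.075,.132]]
U=np.array([cr(*q) for q in[(52,300),(675,388),(722,180),(665,530),(75,437),(462,330),(618,187),(257,160)]])
c=r.get_calibration("wrist");cs=r.get_calibration("scene")
W=l2w
def f(x):
    p=x[:3];a=x[3]
    e=(proj("scene",l2w(p,L),cs)-U).ravel()*1.0
    q=proj("wrist",l2w(p,[[.085,-.155,.1],[-.085,-.155,.1],[.085,-.1,.1],[-.085,-.1,.1]]),c)
    w=[q[0,1]-167.5,q[1,1]-167.5,q[0,0]-238.7,q[1,0]-417.5,q[2,0]-243,q[3,0]-413.5]
    H=l2w(p,[[.048*np.cos(a),-.075+.048*np.sin(a),z] for z in(.183,.131)])
    hs=(proj("scene",H,cs)-np.array([cr(160,72),cr(167,163)])).ravel()
    hw=(proj("wrist",H,c)-np.array([(331,224),(330.5,203)])).ravel()
    return np.r_[e,np.array(w)/3,hs,hw/3]
p=np.load("p.npy");s=least_squares(f,np.r_[p,-1.4],loss="soft_l1");print(s.x,np.degrees(s.x[2:]),s.fun.round(1));np.save("p2.npy",s.x)
H=l2w(s.x,[[.048*np.cos(s.x[3]),-.075+.048*np.sin(s.x[3]),.165],[0,-.075,.165]]);print("handle, axis",H)
ps,Q=pose()
B=R.from_euler("xyz",[180,0,np.degrees(s.x[2])-90],degrees=True);print("yaw",np.degrees(s.x[2])-90)
rows(ps,Q,line(ps,Q,H[0]+[0,0,.159+.003],B,6),0)
print("grasp px",proj("wrist",[ps+Q.apply([0,0,.159]),ps+Q.apply([0,.02,.159])],c))
E
```

```text
[ 0.56413456 -0.09998354 -1.20092044 -1.54543788] [-68.80767287 -88.54706819] [-1.1 -0.7  0.2  0.1 -0.1 -0.6  0.3  2.6 -0.4  2.1  0.3 -1.4 -0.8  0.7
 -0.4  1.   0.8 -0.3 -0.1  1.3  0.1  1.5 -1.  -0.2 -0.3 -1.3  0.1  2.1
 -0.3  2.5]
handle, axis [[ 0.44990714 -0.14557719  0.165     ]
 [ 0.49420665 -0.12709602  0.165     ]]
yaw -158.8076728745945
[[[-0.0005,0.0013,0.0129],[-0.01,-0.01,-0.18],0],[[-0.0005,0.0014,0.013],[-0.0,-0.02,-0.18],0],[[-0.0006,0.0013,0.0129],[-0.01,-0.01,-0.18],0],[[-0.0005,0.0013,0.0129],[-0.0,-0.01,-0.18],0],[[-0.0005,0.0014,0.0129],[-0.01,-0.02,-0.18],0],[[-0.0006,0.0013,0.013],[-0.01,-0.01,-0.18],0]]
grasp px [[318.68387819 266.19690072]
 [359.35556347 266.24756955]]
```

The jaws open along the lift's x here, tangential at the handle, which suits this grasp. For the plate I'll turn the tool 90°. Now descending.

Call:
carry_out(plan=[[[-0.0005, 0.0013, 0.013], [0, 0, -0.1], 0], [[-0.0005, 0.0013, 0.013], [0, 0, -0.1], 0], [[-0.0005, 0.0014, 0.013], [0, 0, -0.1], 0], [[-0.0005, 0.0013, 0.013], [0, 0, -0.1], 0], [[-0.0005, 0.0014, 0.013], [0, 0, -0.1], 0], [[-0.0005, 0.0013, 0.013], [0, 0, 0], 0], [[0, 0, 0], [0, 0, 0], 0]])

```text
time_s: 2.78
tcp_pos: [0.4503, -0.1397, 0.3243]
eef_rot: [179.9, -0.2, -158.6]
contact_force: [-1.2, 0.6, 0.2]
gripper_width: 0.0877
```

```bash
python3 - <<'E'
from h import *
p,Q=pose();c=r.get_calibration("wrist");im=cv2.cvtColor(r.capture("wrist"),cv2.COLOR_RGB2BGR)
cv2.imwrite("pics/w2.png",cv2.resize(im[120:340,180:460],None,fx=2.5,fy=2.5))
print("grasp px",proj("wrist",[p+Q.apply([0,0,.159]),p+Q.apply([0,.01,.159]),p+Q.apply([0.01,0,.159]),p+Q.apply([0,0,.139])],c))
E
```

```text
grasp px [[318.69453663 266.15630555]
 [339.03264851 266.18207347]
 [318.66137432 247.16777193]
 [318.18389339 286.91134635]]
```

View pics/w2.png

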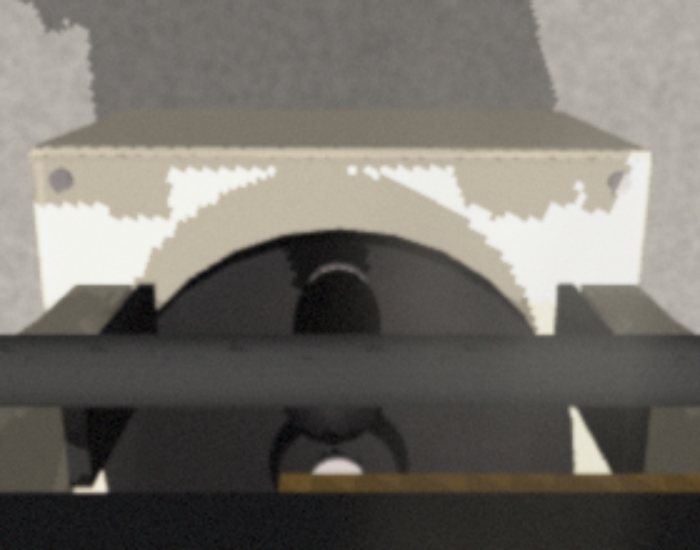

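Wrist view: handle centre column about px 315, cap's lower edge row about 296, foot ring's upper edge row about 226, hub pin at (315,306). I'll refine handle and axis from these.

```bash
python3 - <<'E'
from h import *
p,Q=pose();c=r.get_calibration("wrist");g=p+Q.apply([0,0,.159]);print("grasp",g)
T=lambda w:Q.inv().apply(w-g).round(4)
print("cap edge",T(back("wrist",(315.2,296),.183,c)),"foot edge",T(back("wrist",(315.2,226),.131,c)),"hub",T(back("wrist",(315,306),.133,c)))
print("wheel far edge",T(back("wrist",(315.5,120+230/2.5),.127,c)))
pp=np.load("p2.npy");print("axis fit",T(l2w(pp,[0,-.075,.133])[0]))
for y,xs in((160,(31,650)),(280,(42,643))): print([T(back("wrist",(180+x/2.5,120+y/2.5),.1,c)) for x in xs])
E
```

```text
grasp [ 0.45036874 -0.13989531  0.16667913]
cap edge [-0.0066 -0.0014 -0.0163] foot edge [ 0.0088 -0.0024  0.0357] hub [-0.0438 -0.0028  0.0336]
wheel far edge [ 0.0164 -0.0023  0.0397]
axis fit [-0.0456 -0.0041  0.0336]
[array([ 0.0284, -0.0865,  0.0667]), array([0.0285, 0.0818, 0.0668])]
[array([-0.0061, -0.0869,  0.0666]), array([-0.0059,  0.0831,  0.0667])]
```

Call:
carry_out(plan=[[[0.001, -0.002, 0.001], [0, 0, 0], 120], [[0, 0, 0], [0, 0, 0], 255], [[0, 0, 0], [0, 0, 0], 255], [[0, 0, 0], [0, 0, 0], 255], [[0, 0, 0], [0, 0, 0], 255], [[0, 0, 0], [0, 0, 0], 255], [[0, 0, 0], [0, 0, 0], 255], [[0, 0, 0], [0, 0, 0], 255]], grip_force=12)

```text
time_s: 3.5
tcp_pos: [0.4511, -0.1421, 0.3258]
eef_rot: [-180.0, 0.0, -158.6]
contact_force: [-0.2, 0.1, -0.1]
gripper_width: 0.0399
```

```bash
cat >> h.py <<'E'
def circ(cx,cy,a0,n,step,R=.048):
    # tool-frame circle shifts; a = angle in tool xy about the axis; clockwise from above = +angle (tool z down)
    a=np.radians(a0+step*np.arange(n+1));P=R*np.c_[np.cos(a),np.sin(a)];d=np.diff(P,axis=0).round(4)
    print(",".join(f"[[{x:g},{y:g},0],[0,0,0],255]" for x,y in d))
E
python3 - <<'E'
from h import *
s=r.get_state();print(s["time_s"],s["tcp_pos"],s["eef_rot"],s["contact_force"],s["moment"],s["gripper_width"])
circ(0,0,0,11,9)
circ(0,0,99,11,9)
E
```

```text
3.5 [ 0.4511204  -0.14214189  0.3257513 ] [-1.79996881e+02  9.57027032e-03 -1.58582817e+02] [-0.17333939  0.10664156 -0.05539621] [ 0.07515663 -0.18143209  0.01779211] 0.039896686382990335
[[-0.0006,0.0075,0],[0,0,0],255],[[-0.0018,0.0073,0],[0,0,0],255],[[-0.0029,0.007,0],[0,0,0],255],[[-0.0039,0.0064,0],[0,0,0],255],[[-0.0049,0.0057,0],[0,0,0],255],[[-0.0057,0.0049,0],[0,0,0],255],[[-0.0064,0.0039,0],[0,0,0],255],[[-0.007,0.0029,0],[0,0,0],255],[[-0.0073,0.0018,0],[0,0,0],255],[[-0.0075,0.0006,0],[0,0,0],255],[[-0.0075,-0.0006,0],[0,0,0],255]
[[-0.0073,-0.0018,0],[0,0,0],255],[[-0.007,-0.0029,0],[0,0,0],255],[[-0.0064,-0.0039,0],[0,0,0],255],[[-0.0057,-0.0049,0],[0,0,0],255],[[-0.0049,-0.0057,0],[0,0,0],255],[[-0.0039,-0.0064,0],[0,0,0],255],[[-0.0029,-0.007,0],[0,0,0],255],[[-0.0018,-0.0073,0],[0,0,0],255],[[-0.0006,-0.0075,0],[0,0,0],255],[[0.0006,-0.0075,0],[0,0,0],255],[[0.0018,-0.0073,0],[0,0,0],255]
```

Call:
carry_out(plan=[[[0, 0, 0], [0, 0, 0], 255], [[0, 0, 0], [0, 0, 0], 255], [[0, 0, 0], [0, 0, 0], 255], [[0, 0, 0], [0, 0, 0], 255], [[0, 0, 0], [0, 0, 0], 255], [[0, 0, 0], [0, 0, 0], 255]])

```text
time_s: 4.0
tcp_pos: [0.4512, -0.1422, 0.3257]
eef_rot: [-180.0, 0.0, -158.6]
contact_force: [0.7, -0.1, 0.6]
gripper_width: 0.0191
```

Call:
carry_out(plan=[[[-0.0006, 0.0075, 0], [0, 0, 0], 255], [[-0.0018, 0.0073, 0], [0, 0, 0], 255], [[-0.0029, 0.007, 0], [0, 0, 0], 255], [[0, 0, 0], [0, 0, 0], 255]])

```text
time_s: 4.33
tcp_pos: [0.4485, -0.1186, 0.3257]
eef_rot: [-180.0, 0.1, -158.5]
contact_force: [3.9, -0.7, -3.7]
gripper_width: 0.0193
```

Gripped at 19 mm, and the wheel turns with about 4 N. Continuing round.

Call:
carry_out(plan=[[[-0.0039, 0.0064, 0], [0, 0, 0], 255], [[-0.0049, 0.0057, 0], [0, 0, 0], 255], [[-0.0057, 0.0049, 0], [0, 0, 0], 255], [[-0.0064, 0.0039, 0], [0, 0, 0], 255], [[-0.007, 0.0029, 0], [0, 0, 0], 255], [[-0.0073, 0.0018, 0], [0, 0, 0], 255], [[-0.0075, 0.0006, 0], [0, 0, 0], 255], [[0, 0, 0], [0, 0, 0], 255]])

```text
time_s: 5.0
tcp_pos: [0.4793, -0.0802, 0.3257]
eef_rot: [-179.9, -0.1, -158.5]
contact_force: [5.8, -11.9, -2.2]
gripper_width: 0.0196
```

Call:
carry_out(plan=[[[0, -0.0015, 0], [0, 0, 0], 255], [[0, 0, 0], [0, 0, 0], 255]])

```text
time_s: 5.17
tcp_pos: [0.4789, -0.0812, 0.3257]
eef_rot: [-180.0, -0.0, -158.6]
contact_force: [2.1, -3.7, -1.9]
gripper_width: 0.0196
```

Call:
carry_out(plan=[[[-0.0075, -0.0011, 0], [0, 0, 0], 255], [[-0.0073, -0.0018, 0], [0, 0, 0], 255], [[-0.007, -0.0029, 0], [0, 0, 0], 255], [[-0.0064, -0.0039, 0], [0, 0, 0], 255], [[-0.0057, -0.0049, 0], [0, 0, 0], 255], [[-0.0049, -0.0057, 0], [0, 0, 0], 255], [[-0.0039, -0.0064, 0], [0, 0, 0], 255], [[-0.0029, -0.007, 0], [0, 0, 0], 255], [[-0.0018, -0.0073, 0], [0, 0, 0], 255], [[-0.0006, -0.0075, 0], [0, 0, 0], 255], [[0, 0, 0], [0, 0, 0], 255]])

```text
time_s: 6.08
tcp_pos: [0.5418, -0.1103, 0.3256]
eef_rot: [-180.0, -0.0, -158.6]
contact_force: [-1.2, -1.6, 3.4]
gripper_width: 0.0196
```

Call:
carry_out(plan=[[[0.0006, -0.0075, 0], [0, 0, 0], 255], [[0.0018, -0.0073, 0], [0, 0, 0], 255], [[0.0029, -0.007, 0], [0, 0, 0], 255], [[0.0039, -0.0064, 0], [0, 0, 0], 255], [[0.0049, -0.0057, 0], [0, 0, 0], 255], [[0.0057, -0.0049, 0], [0, 0, 0], 255], [[0.0064, -0.0039, 0], [0, 0, 0], 255], [[0.007, -0.0029, 0], [0, 0, 0], 255], [[0.0073, -0.0018, 0], [0, 0, 0], 255], [[0.0075, -0.0006, 0], [0, 0, 0], 255], [[0, 0, 0], [0, 0, 0], 255]])

```text
time_s: 7.0
tcp_pos: [0.5129, -0.1717, 0.3257]
eef_rot: [180.0, 0.0, -158.6]
contact_force: [-2.0, 4.2, 0.9]
gripper_width: 0.0198
```

Call:
carry_out(plan=[[[0.0075, 0.0011, 0], [0, 0, 0], 255], [[0.0073, 0.0018, 0], [0, 0, 0], 255], [[0.007, 0.0029, 0], [0, 0, 0], 255], [[0.0064, 0.0039, 0], [0, 0, 0], 255], [[0.0057, 0.0049, 0], [0, 0, 0], 255], [[0.0049, 0.0057, 0], [0, 0, 0], 255], [[0.0039, 0.0064, 0], [0, 0, 0], 255], [[0.0029, 0.007, 0], [0, 0, 0], 255], [[0.0018, 0.0073, 0], [0, 0, 0], 255], [[0.0006, 0.0075, 0], [0, 0, 0], 255], [[0, 0, 0], [0, 0, 0], 255]])

```text
time_s: 7.92
tcp_pos: [0.4512, -0.143, 0.3259]
eef_rot: [-179.9, -0.0, -158.5]
contact_force: [3.5, -5.2, -3.5]
gripper_width: 0.0195
```

Call:
carry_out(plan=[[[0, 0.0012, 0], [0, 0, 0], 255], [[0, 0, 0], [0, 0, 0], 255], [[0, 0, 0], [0, 0, 0], 255]])

```text
time_s: 8.17
tcp_pos: [0.4513, -0.1427, 0.3258]
eef_rot: [-179.9, -0.0, -158.5]
contact_force: [3.8, -7.8, -2.5]
gripper_width: 0.0194
```

At the stop. Release, rise, and go over the well.

Call:
carry_out(plan=[[[0, -0.0008, 0], [0, 0, 0], 0], [[0, 0, 0], [0, 0, 0], 0], [[0, 0, 0], [0, 0, 0], 0], [[0, 0, 0], [0, 0, 0], 0], [[0, 0, 0], [0, 0, 0], 0], [[0, 0, 0], [0, 0, 0], 0], [[0, 0, 0], [0, 0, 0], 0], [[0, 0, -0.01], [0, 0, 0], 0], [[0, 0, -0.02], [0, 0, 0], 0], [[0, 0, -0.03], [0, 0, 0], 0], [[0, 0, -0.03], [0, 0, 0], 0], [[0, 0, 0], [0, 0, 0], 0]])

```text
time_s: 9.17
tcp_pos: [0.4529, -0.1435, 0.4223]
eef_rot: [-179.7, 0.5, -158.5]
contact_force: [0.6, -0.1, 0.8]
gripper_width: 0.087
```

```bash
python3 - <<'E'
from h import *
p,Q=pose();print(p,r.get_state()["time_s"])
B=R.from_euler("xyz",[180,0,-68.7],degrees=True)
x=line(p,Q,[.636,-.0725,.405],B,14)
a=rows(p,Q,x[:7],0);rows(*a,x[7:],0)
E
```

```text
[ 0.45287676 -0.14354207  0.42229478] 9.1667
[[[-0.014,-0.0001,0.0013],[-0.04,0.01,-6.42],0],[[-0.0139,-0.0016,0.0014],[-0.04,0.01,-6.41],0],[[-0.0137,-0.0032,0.0013],[-0.04,0.01,-6.42],0],[[-0.0132,-0.0046,0.0014],[-0.04,0.01,-6.42],0],[[-0.0126,-0.0062,0.0013],[-0.04,0.01,-6.41],0],[[-0.0119,-0.0075,0.0013],[-0.05,0.01,-6.42],0],[[-0.0109,-0.0088,0.0013],[-0.04,0.01,-6.42],0]]
[[[-0.0099,-0.0099,0.0013],[-0.04,0.02,-6.41],0],[[-0.0087,-0.011,0.0013],[-0.04,0.01,-6.42],0],[[-0.0075,-0.0119,0.0013],[-0.04,0.01,-6.42],0],[[-0.006,-0.0126,0.0013],[-0.04,0.01,-6.41],0],[[-0.0046,-0.0133,0.0013],[-0.04,0.01,-6.42],0],[[-0.0031,-0.0137,0.0012],[-0.04,0.01,-6.42],0],[[-0.0015,-0.0139,0.0013],[-0.04,0.01,-6.41],0]]
```

Call:
carry_out(plan=[[[-0.014, 0, 0.0013], [0, 0, -6.42], 0], [[-0.014, -0.0016, 0.0013], [0, 0, -6.42], 0], [[-0.0137, -0.0032, 0.0013], [0, 0, -6.42], 0], [[-0.0132, -0.0046, 0.0013], [0, 0, -6.42], 0], [[-0.0126, -0.0062, 0.0013], [0, 0, -6.42], 0], [[-0.0119, -0.0075, 0.0013], [0, 0, -6.42], 0], [[-0.0109, -0.0088, 0.0013], [0, 0, -6.42], 0]])

```text
time_s: 9.75
tcp_pos: [0.5437, -0.1074, 0.4071]
eef_rot: [-180.0, 0.0, -113.3]
contact_force: [0.1, 0.0, 1.0]
gripper_width: 0.0875
```

Call:
carry_out(plan=[[[-0.0099, -0.0099, 0.0013], [0, 0, -6.42], 0], [[-0.0087, -0.011, 0.0013], [0, 0, -6.42], 0], [[-0.0075, -0.0119, 0.0013], [0, 0, -6.42], 0], [[-0.006, -0.0126, 0.0013], [0, 0, -6.42], 0], [[-0.0046, -0.0133, 0.0013], [0, 0, -6.42], 0], [[-0.0031, -0.0137, 0.0012], [0, 0, -6.42], 0], [[-0.0015, -0.0139, 0.0013], [0, 0, -6.42], 0], [[0, 0, 0], [0, 0, 0], 0], [[0, 0, 0], [0, 0, 0], 0]])

```text
time_s: 10.5
tcp_pos: [0.6349, -0.072, 0.3974]
eef_rot: [180.0, 0.0, -68.8]
contact_force: [0.4, 0.7, 0.3]
gripper_width: 0.0874
```

```bash
python3 - <<'E'
from h import *
s=r.get_state();print(s["time_s"],s["joints"]);p,Q=pose();print(p,s["eef_rot"])
c=r.get_calibration("wrist");im=cv2.cvtColor(r.capture("wrist"),cv2.COLOR_RGB2BGR);cv2.imwrite("pics/w3f.png",im)
cv2.imwrite("pics/w3.png",cv2.resize(im[120:340,180:460],None,fx=2.5,fy=2.5))
g=p+Q.apply([0,0,.159]);T=lambda P:proj("wrist",[g+Q.apply(P)],c)[0].round(1)
for z in(.153,.107): print([T([dx,dy,g[2]-z]) for dx,dy in((0,0),(.0025,.013),(.0025,-.013))])
E
```

```text
10.5 [ 1.10016948e+01  1.74622962e+01 -4.76156870e+00 -4.90222959e-05
 -6.78200943e+01  1.02158141e+01]
[ 0.63493455 -0.07195256  0.39738819] [ 1.79956746e+02  7.84109689e-03 -6.87825126e+01]
[array([321.2, 213.9]), array([338.4, 210.8]), array([304.1, 210.7])]
[array([321.4, 199.8]), array([335.8, 197.1]), array([307. , 197.1])]
```

View pics/w3.png

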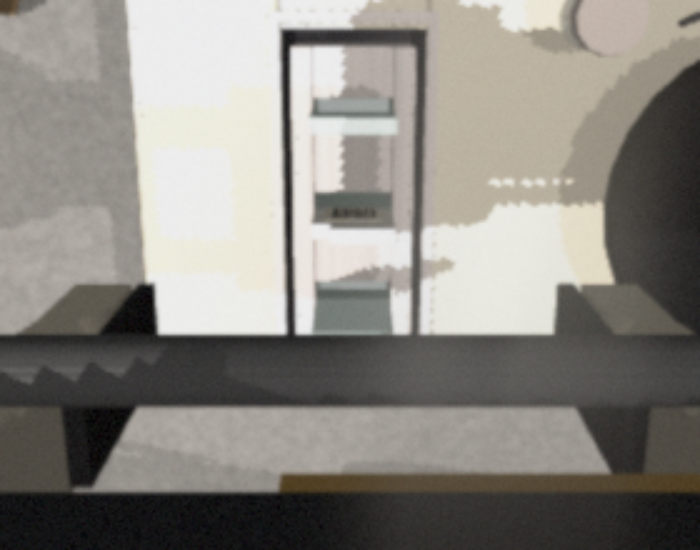

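The plates are up. The middle plate's top is centred about (320.8,212.4) px against the predicted (321.2,213.9), so it's within 1 mm, with the label on the tool +x side. Descending to grip at plate z ≈ 62 mm.

Call:
carry_out(plan=[[[0.001, 0, 0.015], [0, 0, 0], 0], [[0, 0, 0.015], [0, 0, 0], 0], [[0, 0, 0.015], [0, 0, 0], 0], [[0, 0, 0.015], [0, 0, 0], 0], [[0, 0, 0.015], [0, 0, 0], 0], [[0, 0, 0.01], [0, 0, 0], 0], [[0, 0, 0.01], [0, 0, 0], 0], [[0, 0, 0.005], [0, 0, 0], 0], [[0, 0, 0.003], [0, 0, 0], 0], [[0, 0, 0], [0, 0, 0], 0]])

```text
time_s: 11.38
tcp_pos: [0.6349, -0.0731, 0.2944]
eef_rot: [180.0, 0.0, -68.7]
contact_force: [-0.7, -0.2, 0.1]
gripper_width: 0.0876
```

Call:
carry_out(plan=[[[0, 0, 0], [0, 0, 0], 255], [[0, 0, 0], [0, 0, 0], 255], [[0, 0, 0], [0, 0, 0], 255], [[0, 0, 0], [0, 0, 0], 255], [[0, 0, 0], [0, 0, 0], 255], [[0, 0, 0], [0, 0, 0], 255], [[0, 0, 0], [0, 0, 0], 255], [[0, 0, 0], [0, 0, 0], 255], [[0, 0, 0], [0, 0, 0], 255], [[0, 0, 0], [0, 0, 0], 255], [[0, 0, 0], [0, 0, 0], 255], [[0, 0, 0], [0, 0, 0], 255]], grip_force=15)

```text
time_s: 12.38
tcp_pos: [0.6351, -0.0731, 0.2945]
eef_rot: [-180.0, -0.0, -68.7]
contact_force: [0.2, 0.0, -0.5]
gripper_width: 0.0259
```

Call:
carry_out(plan=[[[0, 0, 0], [0, 0, 0], 255], [[0, 0, -0.004], [0, 0, 0], 255], [[0, 0, -0.006], [0, 0, 0], 255], [[0, 0, -0.008], [0, 0, 0], 255], [[0, 0, -0.01], [0, 0, 0], 255], [[0, 0, -0.01], [0, 0, 0], 255], [[0, 0, -0.01], [0, 0, 0], 255], [[0, 0, -0.012], [0, 0, 0], 255], [[0, 0, -0.015], [0, 0, 0], 255], [[0, 0, -0.02], [0, 0, 0], 255], [[0, 0, -0.02], [0, 0, 0], 255], [[0, 0, 0], [0, 0, 0], 255]])

```text
time_s: 13.38
tcp_pos: [0.6356, -0.0734, 0.4154]
eef_rot: [-179.6, -0.2, -68.7]
contact_force: [1.7, 0.8, 1.1]
gripper_width: 0.0259
```

Call:
carry_out(plan=[[[0, 0, -0.02], [0, 0, 0], 255], [[0, 0, -0.02], [0, 0, 0], 255], [[0, 0, -0.02], [0, 0, 0], 255], [[0, 0, -0.02], [0, 0, 0], 255], [[0, 0, -0.02], [0, 0, 0], 255], [[0, 0, 0], [0, 0, 0], 255]])

```text
time_s: 13.88
tcp_pos: [0.635, -0.0735, 0.5152]
eef_rot: [-179.6, -0.2, -68.7]
contact_force: [-0.7, -0.3, 0.2]
gripper_width: 0.0256
```

```bash
python3 - <<'E'
from h import *
p,Q=pose();g=p+Q.apply([0,0,.159]);print(p,g)
# keep grasp point fixed-ish, tilt about tool y so that tool z swings toward loader x (tool x)
B=Q*R.from_rotvec([0,60,0],degrees=True);print("tool z after",B.apply([0,0,1]),"plate x after",B.apply([1,0,0]))
g1=np.array([.60,-.10,.36])
S=Slerp([0,1],R.concatenate([Q,B]))
P=[(g+(g1-g)*t-S(t).apply([0,0,.159]),S(t)) for t in np.arange(1,13)/12]
rows(p,Q,P,255)
E
```

```text
[ 0.63496715 -0.07350942  0.51515461] [ 0.6360546  -0.07358927  0.35615835]
tool z after [ 0.31804457 -0.80709967 -0.49743117] plate x after [ 0.17572574 -0.46539934  0.86748136]
[[[-0.0129,0.0036,0.0003],[0.0,5.0,-0.0],255],[[-0.0129,0.0036,0.0003],[-0.0,5.0,0.0],255],[[-0.0128,0.0036,0.0005],[-0.0,5.0,0.0],255],[[-0.0129,0.0036,0.0005],[0.0,5.0,0.0],255],[[-0.0128,0.0036,0.0006],[-0.0,5.0,0.0],255],[[-0.0128,0.0036,0.0007],[-0.0,5.0,0.0],255],[[-0.0129,0.0036,0.0008],[-0.0,5.0,-0.0],255],[[-0.0129,0.0036,0.0009],[-0.0,5.0,0.0],255],[[-0.0129,0.0036,0.0009],[-0.0,5.0,0.0],255],[[-0.0129,0.0036,0.0011],[-0.0,5.0,0.0],255],[[-0.013,0.0036,0.0011],[-0.0,5.0,0.0],255],[[-0.013,0.0036,0.0012],[-0.0,5.0,0.0],255]]
```

Call:
carry_out(plan=[[[-0.013, 0.0036, 0], [0, 5, 0], 255], [[-0.013, 0.0036, 0], [0, 5, 0], 255], [[-0.013, 0.0036, 0.0005], [0, 5, 0], 255], [[-0.013, 0.0036, 0.0005], [0, 5, 0], 255], [[-0.013, 0.0036, 0.0006], [0, 5, 0], 255], [[-0.013, 0.0036, 0.0007], [0, 5, 0], 255], [[-0.013, 0.0036, 0.0008], [0, 5, 0], 255], [[-0.013, 0.0036, 0.0009], [0, 5, 0], 255], [[-0.013, 0.0036, 0.0009], [0, 5, 0], 255], [[-0.013, 0.0036, 0.001], [0, 5, 0], 255], [[-0.013, 0.0036, 0.001], [0, 5, 0], 255], [[-0.013, 0.0036, 0.001], [0, 5, 0], 255]])

```text
time_s: 14.88
tcp_pos: [0.5477, 0.0307, 0.435]
eef_rot: [-179.7, -60.2, -68.8]
contact_force: [-0.8, -0.5, -0.5]
gripper_width: 0.0259
```

Call:
carry_out(plan=[[[0, 0, 0], [0, 0, 0], 255], [[0, 0, 0], [0, 0, 0], 255], [[0, 0, 0], [0, 0, 0], 255], [[0, 0, 0], [0, 0, 0], 255], [[0, 0, 0], [0, 0, 0], 255], [[0, 0, 0], [0, 0, 0], 255]])

```text
time_s: 15.38
tcp_pos: [0.5486, 0.03, 0.4354]
eef_rot: [-179.8, -59.9, -68.9]
contact_force: [0.2, 0.8, -0.8]
gripper_width: 0.0255
```

```bash
python3 - <<'E'
from h import *
s=r.get_state();p,Q=pose();print(s["time_s"],s["joints"],s["qd"],p,s["gripper_width"]);print("plate x if rigid",Q.apply([1,0,0]),"mid",p+Q.apply([0,0,.181]))
a=r.capture("scene");b=r.capture("wrist")
g=proj("scene",[p+Q.apply([0,0,.17])])[0];print(g);u,v=g.astype(int)
A=cv2.resize(a[max(v-50,0):v+70,u-70:u+70],(560,480),interpolation=cv2.INTER_CUBIC);cv2.imwrite("pics/fin.png",cv2.cvtColor(A,cv2.COLOR_RGB2BGR))
C=cv2.resize(a[190:300,215:375],None,fx=3,fy=3);B=cv2.resize(b,None,fx=.5,fy=.5)
m=np.zeros((330,800,3),np.uint8);m[:,:480]=C;m[:200,480:]=B;cv2.imwrite("pics/fin2.png",cv2.cvtColor(m,cv2.COLOR_RGB2BGR))
E
```

```text
15.3833 [ 30.88047745   8.89130842 -42.85441822  63.63324646 -72.28494689
 -50.25046824] [ 0.1682022   0.25823513 -0.49822401  0.30233351 -0.09041687 -0.28067908] [0.54859193 0.0299874  0.43537207] 0.02554082208464047
plate x if rigid [ 0.18024857 -0.46732768  0.86551446] mid [ 0.60553838 -0.11595424  0.3447126 ]
[302.55827452 150.52352335]
```

View pics/fin.png

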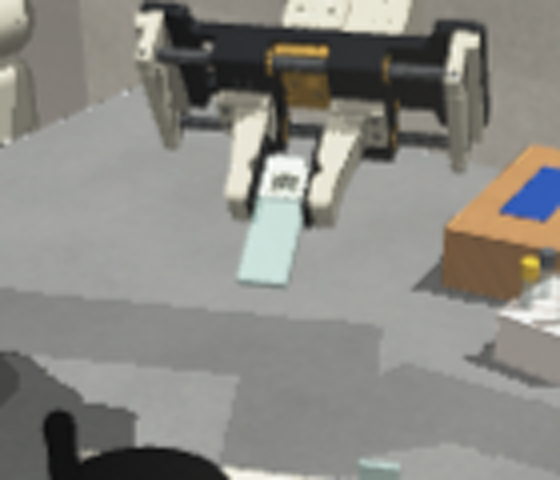

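View pics/fin2.png

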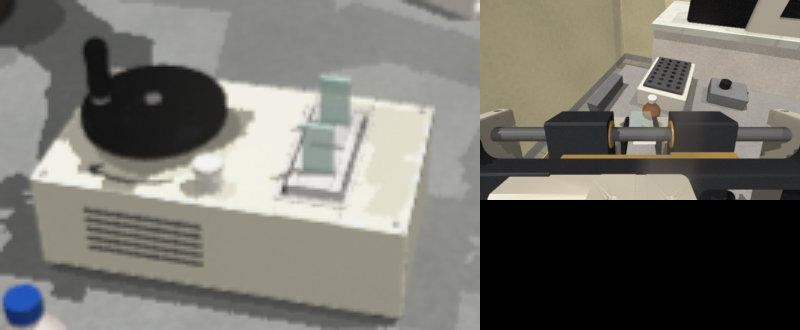

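The plate is held by its frosted end with the label facing up. Both spares stand in the magazine, and the cup and wheel are in place. Handing in.

```bash
python3 -c "
from plant import r
print(r.close_job())"
```

```text
the job is handed in; nothing more can be done
None
```

I turned the handwheel one full turn clockwise until it met resistance at its stop. Then I drew the frosted-end plate out of the middle pocket by its long edges, tipped it 60°, and handed the job in at about 15.5 s.

- **Plate:** the last reading gave a grip opening of 25.5 mm. From the arm pose, the plate's middle is about 0.345 m up and its label about 30° from straight up, with nothing near it. The fingers sit on the frosted end's edges and look clear of the label.
- **Everything else in view:** the two other plates stand in the raised magazine, and the cup and handle are where they were. I did not check the rest of the bench again in the final pictures.
- **Not measured directly:** I judged the wheel's angle by the handle coming back to within 1 mm of where it started and pushing back with about 8 N there. I have no direct reading of the wheel joint or of the finger-to-label force.
- **Disagreement:** the first lift position from the scene camera was about 5 mm off the wrist camera's. I corrected it before gripping, and again from the measured forces while turning the wheel, when the side force briefly reached 13 N.

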